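Set the ink cup ring-down on the printing plate

ROBOT

A 7-joint arm with a two-finger parallel gripper is mounted at the origin on a cart in front of the work surface, level with it; the furniture and walls round the work are solid. World frame = base frame: x ahead of the robot, y to its left, z up, the work surface at z = 0. Lengths are in m, angles in degrees, forces in N, time in s.
With the tool pointing down it reaches from about 0.35 to 0.9 m from the base axis. Payload 8.1 kg.
Tool frame: the origin (TCP) lies at the very end of the fingers, on their centre line; the grasp point (between the pads) lies grip_depth behind it (grip_depth is the distance from the TCP to the grasp point, in m); z points along the fingers, y is the line along which they close (so a half turn about z gives the same grasp; the last joint's range is limited). The gripper opens to 85 mm and grips with 20 to 120 N. Pads are 22 mm wide; open, the fingers measure 114 mm over their backs; the gripper's body (76 mm by 85 mm) begins 54 mm behind the grasp point. The pads swing forward as they close: fully open they stand 13 mm farther back than shut.
Start: joints at [57.376, 24.895, 1.432, 90.138, -0.665, 64.973, -4.303], TCP at [0.281, -0.558, 0.231] pointing down, gripper open.
Joint ranges: [-149.89, 149.89], [-25.12, 119.58], [-72.63, 75.52], [4.76, 147.25], [-75.54, 255.54], [6.69, 114.76], [-157.13, 157.13]. Speed limits (degrees/s): [127.2, 127.2, 172.46, 172.46, 180, 180, 180].

INTERFACE

Orientations are given as [roll, pitch, yaw] about the fixed x, y, z axes, in that order (R = Rz(yaw) Ry(pitch) Rx(roll)).
In Python, from bench import read_state, capture, camera_params, finish_job, grip_depth gives the robot as it stands. The module is installed in compiled form; this text tells all that it offers.
- The arm moves only by the tool drive_tool, never from a script. Its argument "steps" is a list of rows, each an object with "slide": the shift along the tool's x, y, z in cm, a list of three; "dr": the turn, a rotation vector about the tool's x, y, z in degrees, a list of three. In form: [{"slide": [x, y, z], "dr": [rx, ry, rz]}, ...]. A call has 1 to 20 rows; each row shifts and turns the commanded pose from where the row before left it, along the tool's axes as they then stand; what a row does not reach is not made up. A row lasts 1/12 s, in which the tool goes at most 41.7 mm and 7.16 degrees, less where a joint would pass 70% of its speed; a pose out of reach is approached as far as the arm can. A call with a gripper value outside its range is refused whole. "grip" is the opening, from 0 (shut) to 1 (fully open), set as the call begins (left out, the last holds). The fingers move at their own pace and stop on an object; "squeeze" is the grip in N (left out, the last holds). Time passes only in rows, so rows that do not move let the fingers close. It gives the time, the measured TCP pose, the force, the opening and the grip force at its end, in the units of the state.
- read_state(): the state, without advancing time (a new reading comes with each control period).
- capture(name): name is "scene" or "top" or "wrist"; returns the picture (420x560x3 uint8, red, green, blue); there is no depth.
- camera_params(name): a dict with "K" (3x3 intrinsics, pixels), "distortion" ([k1, k2, p1, p2, k3] as OpenCV has them; the pictures are not rectified), "view" (4x4, takes a point from world to camera coordinates); the wrist camera has in their place "mount" (4x4, takes a point from camera to tool coordinates, whose origin is the TCP and whose axes are the flange's). Camera axes: x right, y down, z forward; pixel columns grow to the right and rows downward; lengths in m; the calibration is good to about 2 mm. A picture is of the moment at which its call begins: read the wrist's pose just before it. camera_params takes no time and is no camera call.
- finish_job(): hands the job in; it is judged then, once.
The state is a dict: "clock": time; "joint_positions": joint angles; "joint_vel": joint speeds; "joint_torque": joint torques, N m; "eef_pos": TCP position; "tool_rot": TCP orientation; "ft_force": force on the tool from outside, world axes, zero at the start; "wrist_torque": the same for the moment, N m; "finger_gap": finger opening in m; "finger_force": force on a finger pad.
Only numpy, scipy, OpenCV 4.12 (cv2) and the standard library are available. Lean on these libraries where they do the work, as an engineer would, in place of code of your own. Each camera call takes 0.05 s, during which the arm holds its last target. There are 200 camera calls.

TASK

Set up the pad printer: take the wider of the two metal ink cups that lie on their sides in the small grey rests, and stand it upside down, open ring side down, flat on the middle of the printing plate that lies on the green bench. Leave the slimmer cup lying in its rest.

Things in the scene. Friction and masses are not known exactly. Their poses are not given: they have to be found in the camera images.
- wide_cup_mid (a point): Wider ink cup, to be moved: aluminium, dark steel ring at its open mouth, 60 mm long, wall 52 mm in diameter, ring 56 mm across and 6 mm long, 0.15 to 0.31 kg, rigid. Point on its axis, half-way along. x axis: along the cup's axis, out of the mouth. At the start it lies level in a rest, axis 34 mm above the bench, mouth pointing right and away from the robot, 34 to 75 degrees right of straight ahead.
- slim_cup_mid (a point): Slimmer ink cup, to be left alone: same make and length (60 mm) but wall 38 mm and ring 42 mm in diameter. Point and axes as for the wider cup; it lies likewise in the other rest, axis 25 mm above the bench.
- rest_a: Grey plastic rest under the wider cup, fixed: slab 44 x 48 x 6 mm with two 8 mm rods along x, 30 mm apart, tops 12 mm above the bench, on which the cup lies loose. Origin: centre of its underside, x along the cup. Fingers can go down outside the rest to grip the cup across its diameter; it lifts straight up.
- rest_b: The same rest under the slimmer cup.
- plate_top (a point): Printing plate: flat, 75 x 100 x 10 mm (x, y, z), grey etched face, fixed on the green bench. Point: centre of its upper face, 10 mm above the bench; z up. The two rests and the plate stand side by side on the bench in any order. (Another such plate, on the brown side table, is not to be used.)
There are look-alikes about, which are no part of the job. What is shaped like the part that bears wide_cup_mid but yellow is not meant.

How it is judged (in metres and radians):
At the end, for the whole second after the job is handed in: The wider cup stands mouth down (within 10 degrees) on the printing plate, its axis within 15 mm of the plate's centre, its middle 30 mm (give or take 4) above the plate; the slimmer cup is within 20 mm of where it lay (angle between wide_cup_mid's own x axis and vertical above 2.967 rad and horizontal distance between wide_cup_mid and plate_top below 0.015 m and z of wide_cup_mid in the frame of plate_top between 0.026 and 0.034 m and distance of slim_cup_mid from where it was at the start of the episode below 0.02 m); the robot touches nothing.
It fails at once if the slimmer cup is moved by more than 20 mm (distance of slim_cup_mid from where it was at the start of the episode above 0.02 m).
It also fails if it takes over 51 s, if anything falls off the work surface, if the arm or the gripper's body presses on something with over 40 N, if the wrist force passes 120 N, or if a joint passes its speed limit or range.

## Working session

There is one attempt and no reset: what is moved stays moved. The work goes in short steps, Python scripts to look and compute and a tool call to move; the robot and the scene stay as the last step left them, time stands still between calls to the robot, and variables do not carry over. Pictures are saved under pics/ and viewed, at most 10 in all, crops included, and the job is handed in when it is done.

Besides the shell and the picture viewer there is one more tool, called after ">>>" by a JSON object that holds its "method" and its "body". drive_tool: Moves the arm, as the interface text tells. Its arguments: {"type":"object","properties":{"steps":{"type":"array"},"grip":{"type":"number"},"squeeze":{"type":"number"}},"required":["steps"]}

```bash
mkdir -p pics; python3 - <<'E'
from bench import *
import cv2,numpy as np
print(grip_depth if not callable(grip_depth) else grip_depth()); print(read_state())
for n in("scene","top"):
    im=capture(n); cv2.imwrite(f"pics/{n}0.png",im[:,:,::-1]); print(n,camera_params(n))
print(camera_params("wrist"))
E
```

```text
0.0187
{'clock': 0.0, 'joint_positions': array([57.37588154, 24.93510073,  1.43217147, 90.18981682, -0.66378762,
       64.97223989, -4.30131679]), 'joint_vel': array([ 0.04010124,  0.02455221, -0.02350403,  0.03492635, -0.03415004,
       -0.01139476, -0.05443529]), 'joint_torque': array([-1.14710656e-03, -6.70477009e+01,  1.02393743e+00, -3.16215205e+01,
        1.54237478e-02,  1.24902738e-02,  1.04219253e-04]), 'eef_pos': array([ 0.28097476, -0.55771785,  0.23053605]), 'tool_rot': array([-1.79911631e+02,  9.37235087e-03,  2.67423230e+01]), 'ft_force': array([ 0.47255237, -0.34156259, -0.15973494]), 'wrist_torque': array([-0.0291263 , -0.03682979,  0.05098674]), 'finger_force': 0.0, 'finger_gap': 0.08513251770461597}
scene {'K': array([[470.81762167,   0.        , 275.47598754],
       [  0.        , 470.81762167, 215.70103965],
       [  0.        ,   0.        ,   1.        ]]), 'distortion': array([-0.05313652,  0.        ,  0.        ,  0.        ,  0.        ]), 'view': array([[ 0.7660548 , -0.64245125,  0.02040698, -0.35887135],
       [-0.40608767, -0.50833807, -0.75939793,
[... 545 characters left out ...]
.01535786, -0.98506463,  0.91731828],
       [ 0.        ,  0.        ,  0.        ,  1.        ]])}
{'K': array([[333.39474419,   0.        , 274.85701366],
       [  0.        , 333.39474419, 208.42321638],
       [  0.        ,   0.        ,   1.        ]]), 'distortion': array([-0.00261907,  0.        ,  0.        ,  0.        ,  0.        ]), 'mount': array([[-9.57283608e-04, -9.53919102e-01, -3.00062378e-01,
         7.70557674e-02],
       [ 9.99999525e-01, -9.68891190e-04, -1.10108233e-04,
        -8.91187167e-04],
       [-1.85693448e-04, -3.00062340e-01,  9.53919576e-01,
        -1.43137111e-01],
       [ 0.00000000e+00,  0.00000000e+00,  0.00000000e+00,
         1.00000000e+00]])}
```

View pics/top0.png

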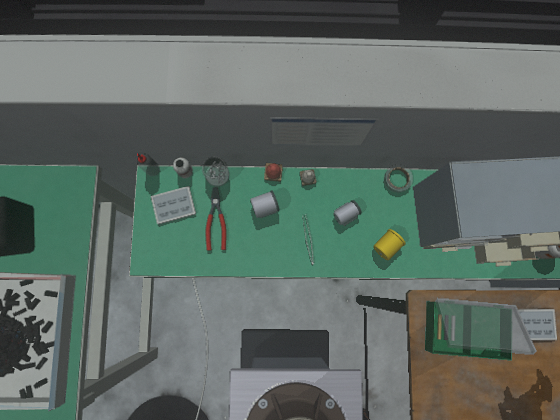

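View pics/scene0.png

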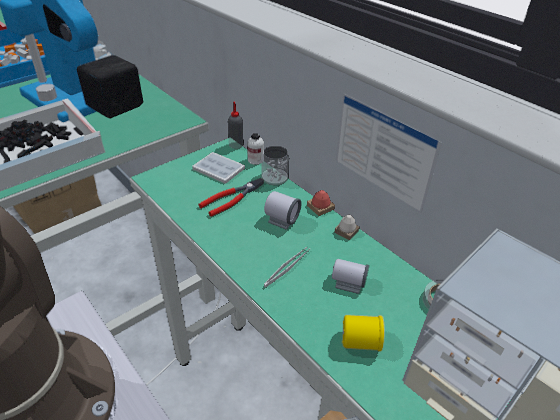

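Top view: candidates are grey cups at (264,205) and (347,211) and a yellow one at (389,243). The wide cup is the larger grey one at (264,205). The plate on the green bench is at (173,205); the one on the brown table at (540,323) is excluded. I'll confirm this in one enlarged crop.

```bash
python3 - <<'E'
import cv2,numpy as np
t=cv2.imread("pics/top0.png");s=cv2.imread("pics/scene0.png")
a=cv2.resize(t[155:275,140:400],None,fx=3,fy=3,interpolation=cv2.INTER_CUBIC)
a=cv2.resize(t[160:260,140:400],(780,300),interpolation=cv2.INTER_CUBIC)
b=cv2.resize(s[140:300,180:390],(390,297),interpolation=cv2.INTER_CUBIC)
b2=cv2.resize(s[180:240,255:315],(297,297),interpolation=cv2.INTER_CUBIC)
o=np.zeros((600,780,3),np.uint8);o[:300]=a;o[300:597,:390]=b;o[300:597,400:697]=b2
cv2.imwrite("pics/crop1.png",o)
E
```

```text
(no output)
```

View pics/crop1.png

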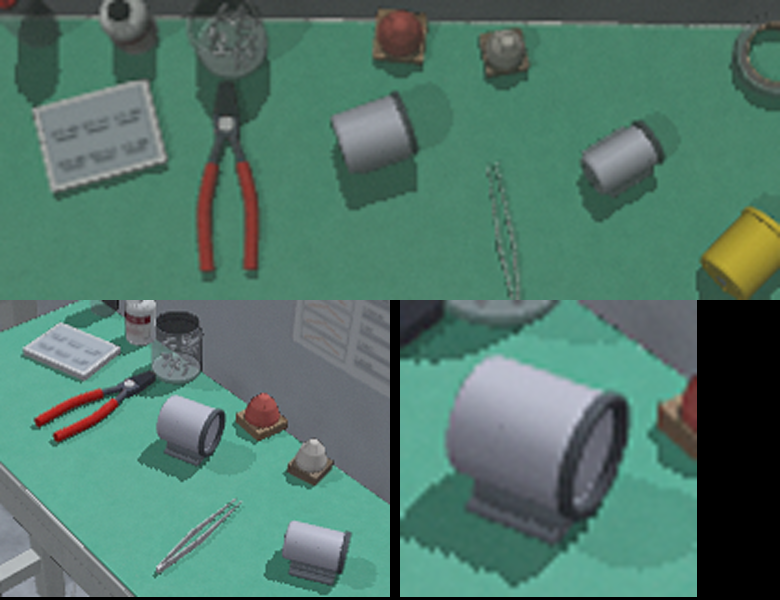

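```bash
cat >h.py <<'E'
from bench import *
import cv2,numpy as np
from scipy.spatial.transform import Rotation as R
from scipy.optimize import minimize,differential_evolution
def proj(P,K,D,V):
    rv=cv2.Rodrigues(V[:3,:3].copy())[0]
    return cv2.projectPoints(np.asarray(P,float).reshape(-1,3),rv,V[:3,3].copy(),K,D)[0].reshape(-1,2)
def cam(n):
    c=camera_params(n); return c["K"],c["distortion"],c.get("view")
def wcam(st):
    c=camera_params("wrist");T=np.eye(4);T[:3,:3]=R.from_euler("xyz",st["tool_rot"],degrees=True).as_matrix();T[:3,3]=st["eef_pos"]
    return c["K"],c["distortion"],np.linalg.inv(T@c["mount"])
def toplane(px,C,z):
    K,D,V=C;p=cv2.undistortPoints(np.array(px,float).reshape(-1,1,2),K,D).reshape(-1,2)
    d=np.c_[p,np.ones(len(p))]@V[:3,:3];o=-V[:3,:3].T@V[:3,3]
    return o+d*((z-o[2])/d[:,2])[:,None]
def cuphulls(x,y,yaw,z=.034,rw=.026,rr=.028):
    m=np.array([np.cos(yaw),np.sin(yaw),0]);s=np.array([-m[1],m[0],0]);t=np.linspace(0,2*np.pi,40)[:,None]
    c=np.array([x,y,z]);ci=lambda a,r:c+a*m+r*(np.cos(t)*s+np.sin(t)*np.array([0,0,1]))
    base=np.array([[x,y,0]]);b=np.vstack([base+i*.022*m+j*.024*s+[0,0,k] for i in(-1,1) for j in(-1,1) for k in(0,.006)])
    return [np.vstack([ci(-.03,rw),ci(.024,rw)]),np.vstack([ci(.024,rr),ci(.03,rr)]),b]
def mask(im,box):
    h=cv2.cvtColor(im,cv2.COLOR_RGB2HSV);m=(h[...,1]<75).astype(np.uint8);o=np.zeros_like(m);a,b,c,d=box;o[b:d,a:c]=m[b:d,a:c];return o
E
cat > m.py <<'E'
from h import *
def rd(n):return cv2.imread(f"pics/{n}0.png")[:,:,::-1].copy()
T,S=cam("top"),cam("scene")
pc=np.array([[34,108],[150,82],[166,160],[53,193]])/3+[140,160]
P=toplane(pc,T,.01);print("plate",P.round(3).tolist(),P.mean(0))
ms=[(mask(rd("top"),(240,185,295,225)),T),(mask(rd("scene"),(255,180,303,232)),S)]
print([m.sum() for m,_ in ms])
def cost(p):
    c=0
    for m,C in ms:
        r=np.zeros_like(m)
        for h in cuphulls(*p): cv2.fillConvexPoly(r,cv2.convexHull((proj(h,*C)*16).round().astype(np.int32)),1,shift=4)
        c+=1-(r&m).sum()/(r|m).sum()
    return c
g=toplane([[264,205]],T,.034)[0]
r=differential_evolution(cost,[(g[0]-.03,g[0]+.03),(g[1]-.03,g[1]+.03),(-1.4,-.5)],seed=0,maxiter=60)
print(g,r.x,np.degrees(r.x[2]),r.fun)
for n,px in(("jar base",(217,180)),("bottle",(182,170)),("wall",(260,168)),("slim",(347,211)),("pliers",(216,205))):print(n,toplane([px],T,.0 if n!="slim" else .025)[0].round(3))
print("front edge",toplane([[264,276]],T,0))
E
python3 m.py
```

```text
plate [[0.573, 0.37, 0.01], [0.597, 0.272, 0.01], [0.53, 0.256, 0.01], [0.5, 0.349, 0.01]] [0.55021004 0.31187313 0.01      ]
[np.uint64(540), np.uint64(1200)]
[0.5486143  0.08147107 0.034     ] [ 0.55215422  0.08083497 -1.2316843 ] -70.57031227788028 0.3341366729676213
jar base [0.62  0.205 0.   ]
bottle [0.646 0.298 0.   ]
wall [0.654 0.094 0.   ]
slim [ 0.538 -0.127  0.025]
pliers [ 0.554  0.205 -0.   ]
front edge [[0.37460793 0.07942073 0.        ]]
```

Confirmed: the wide cup has its dark ring on the right (crop (375,133)), and the slim cup is clearly smaller at (625,158). Now I'll plan the moves: pick with the tool tilted 30° along the mouth direction, place with it tilted 60°.

```bash
cat >>h.py <<'E'
UP=np.array([0,0,1.])
def pickR(yaw,tilt=30):
    t=np.radians(tilt);m=np.array([np.cos(yaw),np.sin(yaw),0]);x=-(m*np.cos(t)+UP*np.sin(t));z=m*np.sin(t)-UP*np.cos(t)
    return np.c_[x,np.cross(z,x),z]
def placeR(head,tilt=60):
    t=np.radians(tilt);h=np.array([np.cos(head),np.sin(head),0]);z=h*np.sin(t)-UP*np.cos(t);x=h*np.cos(t)+UP*np.sin(t)
    return np.c_[x,np.cross(z,x),z]
def cur():
    s=read_state();return np.array(s["eef_pos"]),R.from_euler("xyz",s["tool_rot"],degrees=True).as_matrix()
def plan(p,Rm,p1,R1):
    "slide (cm, in tool axes at start) then dr (deg)"
    d=Rm.T@(np.array(p1)-p)*100;rv=R.from_matrix(Rm.T@R1).as_rotvec(degrees=True)
    print("slide cm",d.round(2),"|",round(float(np.linalg.norm(d)),1),"dr",rv.round(1),"|",round(float(np.linalg.norm(rv)),1))
E
python3 - <<'E'
from h import *
p,r=cur()
w1=np.array([.31,-.42,.36]);w2=np.array([.42,-.05,.33]);w3=np.array([.50,.12,.25])
plan(p,r,w1,r);plan(w1,r,w2,r);plan(w2,r,w3,r)
R1=pickR(np.radians(-70.6));plan(w2,r,w2,R1);print(R.from_matrix(R1).as_euler("xyz",degrees=True))
T=cam("top");print(toplane([[418,245],[438,190]],T,.2))
E
```

```text
slide cm [  8.78 -11.02 -12.92] | 19.1 dr [0. 0. 0.] | 0.0
slide cm [ 26.47 -28.09   3.04] | 38.7 dr [0. 0. 0.] | 0.0
slide cm [ 14.79 -11.57   8.01] | 20.4 dr [0. 0. 0.] | 0.0
slide cm [0. 0. 0.] | 0.0 dr [-21.7 -24.6 -80.6] | 87.0
[180.   30.  109.4]
[[ 0.43582094 -0.23668802  0.2       ]
 [ 0.55195887 -0.28554065  0.2       ]]
```

>>> {"method": "drive_tool", "body": {"steps": [{"slide": [0, 0, -3], "dr": [0, 0, 0]}, {"slide": [0, 0, -3], "dr": [0, 0, 0]}, {"slide": [0, 0, -3], "dr": [0, 0, 0]}, {"slide": [0, 0, -3], "dr": [0, 0, 0]}, {"slide": [1.5, -1.8, 0], "dr": [0, 0, 0]}, {"slide": [1.5, -1.8, 0], "dr": [0, 0, 0]}, {"slide": [1.5, -1.8, 0], "dr": [0, 0, 0]}, {"slide": [1.5, -1.8, 0], "dr": [0, 0, 0]}, {"slide": [1.5, -1.8, 0], "dr": [0, 0, 0]}, {"slide": [1.5, -1.8, 0], "dr": [0, 0, 0]}, {"slide": [2.2, -2.3, 0], "dr": [0, 0, 0]}, {"slide": [2.2, -2.3, 0], "dr": [0, 0, 0]}, {"slide": [2.2, -2.3, 0], "dr": [0, 0, 0]}, {"slide": [2.2, -2.3, 0], "dr": [0, 0, 0]}, {"slide": [2.2, -2.3, 0], "dr": [0, 0, 0]}, {"slide": [2.2, -2.3, 0], "dr": [0, 0, 0]}, {"slide": [2.2, -2.3, 0], "dr": [0, 0, 0]}, {"slide": [2.2, -2.3, 0], "dr": [0, 0, 0]}, {"slide": [2.2, -2.3, 0], "dr": [0, 0, 0]}, {"slide": [2.2, -2.3, 0], "dr": [0, 0, 0]}], "grip": 1}}

```text
clock: 1.77
eef_pos: [0.4059, -0.1152, 0.3512]
tool_rot: [-180.0, 0.0, 26.7]
ft_force: [1.5, 0.6, 0.1]
finger_gap: 0.0855
finger_force: 0.0
```

>>> {"method": "drive_tool", "body": {"steps": [{"slide": [2, -2, 0], "dr": [-1.45, -1.64, -5.37]}, {"slide": [0, 0, 0], "dr": [-1.45, -1.64, -5.37]}, {"slide": [0, 0, 0], "dr": [-1.45, -1.64, -5.37]}, {"slide": [0, 0, 0], "dr": [-1.45, -1.64, -5.37]}, {"slide": [0, 0, 0], "dr": [-1.45, -1.64, -5.37]}, {"slide": [0, 0, 0], "dr": [-1.45, -1.64, -5.37]}, {"slide": [0, 0, 0], "dr": [-1.45, -1.64, -5.37]}, {"slide": [0, 0, 0], "dr": [-1.45, -1.64, -5.37]}, {"slide": [0, 0, 0], "dr": [-1.45, -1.64, -5.37]}, {"slide": [0, 0, 0], "dr": [-1.45, -1.64, -5.37]}, {"slide": [0, 0, 0], "dr": [-1.45, -1.64, -5.37]}, {"slide": [0, 0, 0], "dr": [-1.45, -1.64, -5.37]}, {"slide": [0, 0, 0], "dr": [-1.45, -1.64, -5.37]}, {"slide": [0, 0, 0], "dr": [-1.45, -1.64, -5.37]}, {"slide": [0, 0, 0], "dr": [-1.45, -1.64, -5.37]}, {"slide": [0, 0, 0], "dr": [0, 0, 0]}, {"slide": [0, 0, 0], "dr": [0, 0, 0]}]}}

```text
clock: 3.18
eef_pos: [0.4144, -0.0898, 0.3512]
tool_rot: [179.9, 30.1, 109.2]
ft_force: [0.5, -0.6, 0.2]
finger_gap: 0.0852
finger_force: 0.0
```

```bash
python3 - <<'E'
from h import *
p,r=cur();y=np.radians(-70.6);m=np.array([np.cos(y),np.sin(y),0]);c=np.array([.552,.081,.034])
R1=pickR(y);t=c-.008*m+.0187*R1[:,2]
plan(p,r,t-.13*R1[:,2],R1); print(read_state()["joint_positions"].round(0))
E
```

```text
slide cm [26.63 18.56 10.13] | 34.0 dr [ 0.   0.1 -0.2] | 0.2
[ 13.  -2. -33. 114.  31.  71. -12.]
```

>>> {"method": "drive_tool", "body": {"steps": [{"slide": [2.22, 1.55, 0.84], "dr": [0, 0, 0]}, {"slide": [2.22, 1.55, 0.84], "dr": [0, 0, 0]}, {"slide": [2.22, 1.55, 0.84], "dr": [0, 0, 0]}, {"slide": [2.22, 1.55, 0.84], "dr": [0, 0, 0]}, {"slide": [2.22, 1.55, 0.84], "dr": [0, 0, 0]}, {"slide": [2.22, 1.55, 0.84], "dr": [0, 0, 0]}, {"slide": [2.22, 1.55, 0.84], "dr": [0, 0, 0]}, {"slide": [2.22, 1.55, 0.84], "dr": [0, 0, 0]}, {"slide": [2.22, 1.55, 0.84], "dr": [0, 0, 0]}, {"slide": [2.22, 1.55, 0.84], "dr": [0, 0, 0]}, {"slide": [2.22, 1.55, 0.84], "dr": [0, 0, 0]}, {"slide": [2.22, 1.55, 0.84], "dr": [0, 0, 0]}, {"slide": [0, 0, 0], "dr": [0, 0, 0]}, {"slide": [0, 0, 0], "dr": [0, 0, 0]}]}}

```text
clock: 4.35
eef_pos: [0.531, 0.1417, 0.1291]
tool_rot: [-180.0, 30.1, 109.2]
ft_force: [-0.2, -0.5, 0.7]
finger_gap: 0.0854
finger_force: 0.0
```

```bash
python3 - <<'E'
from h import *
import pickle
s=read_state();im=capture("wrist");cv2.imwrite("pics/w1.png",im[:,:,::-1]);pickle.dump(s,open("w1.pkl","wb"));print(s["joint_positions"].round(0))
y=np.radians(-70.6)
a=im[:,:,::-1].copy()
for h in cuphulls(.552,.081,y)[:2]: cv2.polylines(a,[cv2.convexHull(proj(h,*wcam(s)).astype(np.float32)).astype(np.int32)],True,(0,0,255))
cv2.imwrite("pics/w1o.png",a)
E
```

```text
[-14.  34. -36. 106.  49.  72. -55.]
```

View pics/w1o.png

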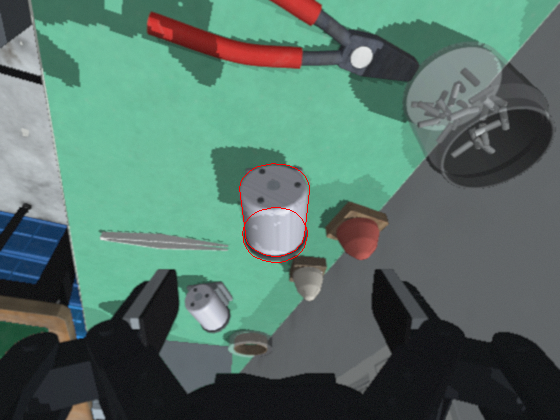

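The wrist view shows the wide cup at (274,215), between the fingers and on the predicted outline. The jar at (480,115) and pliers stay clear. I'll do one refined fit and then go in.

```bash
python3 - <<'E'
from h import *
import pickle
s=pickle.load(open("w1.pkl","rb"));im=cv2.imread("pics/w1.png")[:,:,::-1].copy()
m=mask(im,(228,155,320,268));m[245:,292:]=0;m[:,315:]=0
C=wcam(s)
def cost(p):
    r=np.zeros_like(m)
    for h in cuphulls(*p): cv2.fillConvexPoly(r,cv2.convexHull((proj(h,*C)*16).round().astype(np.int32)),1,shift=4)
    return 1-(r&m).sum()/(r|m).sum()
q=differential_evolution(cost,[(.53,.57),(.06,.10),(-1.4,-.9)],seed=0,maxiter=60)
print(m.sum(),q.x,np.degrees(q.x[2]),q.fun,cost([.552,.081,-1.232]))
p,r=cur();y=q.x[2];mm=np.array([np.cos(y),np.sin(y),0]);R1=pickR(y);t=np.r_[q.x[:2],.034]-.008*mm+.0207*R1[:,2]
plan(p,r,t,R1);plan(p,R1,t,R1)
E
```

```text
5556 [ 0.55170146  0.07958366 -1.20971121] -69.31134649681303 0.07734530938123751 0.09723358978556229
slide cm [-0.08 -0.07 13.24] | 13.2 dr [-0.7  0.1 -1.3] | 1.5
slide cm [-0.11 -0.23 13.24] | 13.2 dr [0. 0. 0.] | 0.0
```

>>> {"method": "drive_tool", "body": {"steps": [{"slide": [0, 0, 0], "dr": [-0.7, 0.1, -1.3]}, {"slide": [-0.1, -0.2, 2], "dr": [0, 0, 0]}, {"slide": [0, 0, 2], "dr": [0, 0, 0]}, {"slide": [0, 0, 2], "dr": [0, 0, 0]}, {"slide": [0, 0, 2], "dr": [0, 0, 0]}, {"slide": [0, 0, 1.5], "dr": [0, 0, 0]}, {"slide": [0, 0, 1.5], "dr": [0, 0, 0]}, {"slide": [0, 0, 1.2], "dr": [0, 0, 0]}, {"slide": [0, 0, 1], "dr": [0, 0, 0]}, {"slide": [0, 0, 0], "dr": [0, 0, 0]}, {"slide": [0, 0, 0], "dr": [0, 0, 0]}]}}

```text
clock: 5.32
eef_pos: [0.553, 0.0783, 0.0168]
tool_rot: [180.0, 30.0, 110.8]
ft_force: [-0.6, 0.3, 0.3]
finger_gap: 0.0851
finger_force: 0.0
```

>>> {"method": "drive_tool", "body": {"steps": [{"slide": [0, 0, 0], "dr": [0, 0, 0]}, {"slide": [0, 0, 0], "dr": [0, 0, 0]}, {"slide": [0, 0, 0], "dr": [0, 0, 0]}, {"slide": [0, 0, 0], "dr": [0, 0, 0]}, {"slide": [0, 0, 0], "dr": [0, 0, 0]}, {"slide": [0, 0, 0], "dr": [0, 0, 0]}, {"slide": [0, 0, 0], "dr": [0, 0, 0]}, {"slide": [0, 0, 0], "dr": [0, 0, 0]}, {"slide": [0, 0, 0], "dr": [0, 0, 0]}, {"slide": [0, 0, 0], "dr": [0, 0, 0]}], "grip": 0, "squeeze": 50}}

```text
clock: 6.15
eef_pos: [0.5522, 0.0789, 0.0179]
tool_rot: [180.0, 30.0, 110.8]
ft_force: [-6.5, 2.0, 9.8]
finger_gap: 0.0517
finger_force: 50.7
```

>>> {"method": "drive_tool", "body": {"steps": [{"slide": [-0.5, 0, -0.87], "dr": [0, 0, 0]}, {"slide": [-1, 0, -1.73], "dr": [0, 0, 0]}, {"slide": [-1.5, 0, -2.6], "dr": [0, 0, 0]}, {"slide": [-1.5, 0, -2.6], "dr": [0, 0, 0]}, {"slide": [-1.5, 0, -2.6], "dr": [0, 0, 0]}, {"slide": [-1.5, 0, -2.6], "dr": [0, 0, 0]}, {"slide": [-1.5, 0, -2.6], "dr": [0, 0, 0]}, {"slide": [0, 0, 0], "dr": [0, 0, 0]}, {"slide": [0, 0, 0], "dr": [0, 0, 0]}]}}

```text
clock: 6.9
eef_pos: [0.5535, 0.0791, 0.1993]
tool_rot: [179.7, 30.0, 110.7]
ft_force: [-0.5, -0.2, -2.2]
finger_gap: 0.0518
finger_force: 52.5
```

```bash
python3 - <<'E'
from h import *
s=read_state();print(s["finger_gap"],s["ft_force"],s["joint_positions"].round(0))
p,r=cur();w=np.array([.45,.15,.25])
for hd in(0,20,30):
    R2=placeR(np.radians(hd));print(hd);plan(p,r,w,r);plan(w,r,w,R2);g=np.array([.55,.312,.10]);plan(w,R2,g,R2)
    print(min(R.from_matrix(r@R.from_rotvec(k/10*R.from_matrix(r.T@R2).as_rotvec()).as_matrix()).as_matrix()[2,2] for k in range(11)))
E
```

```text
0.05178080553826734 [-0.46490365 -0.21002    -2.18516183] [ -6.  27. -37. 105.  47.  73. -43.]
0
slide cm [ 6.38 -7.13 -9.58] | 13.5 dr [0. 0. 0.] | 0.0
slide cm [0. 0. 0.] | 0.0 dr [-30.6  57.9 115.2] | 132.5
slide cm [ -7.99 -16.2   16.16] | 24.2 dr [0. 0. 0.] | 0.0
-0.9323416526331524
20
slide cm [ 6.38 -7.13 -9.58] | 13.5 dr [0. 0. 0.] | 0.0
slide cm [0. 0. 0.] | 0.0 dr [-25.3  68.7  95.5] | 120.3
slide cm [ -5.52 -11.8   20.44] | 24.2 dr [0. 0. 0.] | 0.0
-0.9555039807235719
30
slide cm [ 6.38 -7.13 -9.58] | 13.5 dr [0. 0. 0.] | 0.0
slide cm [0. 0. 0.] | 0.0 dr [-22.6  73.2  85.4] | 114.7
slide cm [-4.61 -9.03 22.01] | 24.2 dr [0. 0. 0.] | 0.0
-0.9648921613892413
```

>>> {"method": "drive_tool", "body": {"steps": [{"slide": [1.28, -1.43, -1.92], "dr": [0, 0, 0]}, {"slide": [1.28, -1.43, -1.92], "dr": [0, 0, 0]}, {"slide": [1.28, -1.43, -1.92], "dr": [0, 0, 0]}, {"slide": [1.28, -1.43, -1.92], "dr": [0, 0, 0]}, {"slide": [1.28, -1.43, -1.92], "dr": [0, 0, 0]}, {"slide": [0, 0, 0], "dr": [0, 0, 0]}]}}

```text
clock: 7.4
eef_pos: [0.4459, 0.1535, 0.2489]
tool_rot: [179.9, 29.9, 111.2]
ft_force: [1.4, 1.0, -1.6]
finger_gap: 0.0513
finger_force: 52.8
```

>>> {"method": "drive_tool", "body": {"steps": [{"slide": [0, 0, 0], "dr": [-1.4, 3.82, 5.31]}, {"slide": [0, 0, 0], "dr": [-1.4, 3.82, 5.31]}, {"slide": [0, 0, 0], "dr": [-1.4, 3.82, 5.31]}, {"slide": [0, 0, 0], "dr": [-1.4, 3.82, 5.31]}, {"slide": [0, 0, 0], "dr": [-1.4, 3.82, 5.31]}, {"slide": [0, 0, 0], "dr": [-1.4, 3.82, 5.31]}, {"slide": [0, 0, 0], "dr": [-1.4, 3.82, 5.31]}, {"slide": [0, 0, 0], "dr": [-1.4, 3.82, 5.31]}, {"slide": [0, 0, 0], "dr": [-1.4, 3.82, 5.31]}, {"slide": [0, 0, 0], "dr": [-1.4, 3.82, 5.31]}, {"slide": [0, 0, 0], "dr": [-1.4, 3.82, 5.31]}, {"slide": [0, 0, 0], "dr": [-1.4, 3.82, 5.31]}, {"slide": [0, 0, 0], "dr": [-1.4, 3.82, 5.31]}, {"slide": [0, 0, 0], "dr": [-1.4, 3.82, 5.31]}, {"slide": [0, 0, 0], "dr": [-1.4, 3.82, 5.31]}, {"slide": [0, 0, 0], "dr": [-1.4, 3.82, 5.31]}, {"slide": [0, 0, 0], "dr": [-1.4, 3.82, 5.31]}, {"slide": [0, 0, 0], "dr": [-1.4, 3.82, 5.31]}, {"slide": [0, 0, 0], "dr": [0, 0, 0]}, {"slide": [0, 0, 0], "dr": [0, 0, 0]}]}}

```text
clock: 9.07
eef_pos: [0.4392, 0.158, 0.2706]
tool_rot: [167.3, -43.4, 44.7]
ft_force: [0.3, 0.8, -1.4]
finger_gap: 0.0512
finger_force: 52.9
```

```bash
python3 - <<'E'
from h import *
s=read_state();print(s["finger_gap"],s["joint_positions"].round(0))
p,r=cur();w=np.array([.45,.15,.25]);R2=placeR(np.radians(20));g=np.array([.50,.28,.13])
plan(p,r,g,R2);print(r.round(2))
im=capture("wrist");im2=capture("scene");cv2.imwrite("pics/w2.png",np.hstack([cv2.resize(im,(400,300)),cv2.resize(im2,(400,300))])[:,:,::-1])
E
```

```text
0.05124901161706595 [  0. -10. -21. 142. -74.   7.  -1.]
slide cm [-0.28 -8.47 17.66] | 19.6 dr [-7.  14.5 17. ] | 23.4
[[ 0.52  0.58  0.63]
 [ 0.51 -0.8   0.32]
 [ 0.69  0.16 -0.71]]
```

View pics/w2.png

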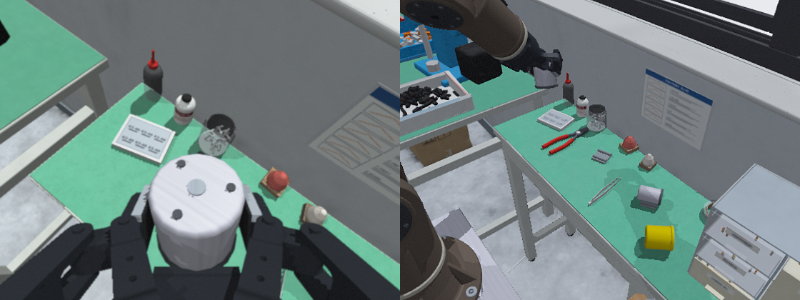

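The cup is held mouth down and tilted, with the plate ahead at (143,138). But j5 and j6 have hit their limits, so a different wrist configuration is needed. I'll fit a simple kinematic model to the recorded poses to choose a feasible heading.

```bash
cat >kin.py <<'E'
from h import *
from scipy.optimize import least_squares
import itertools
s=read_state()
D=[([57.376,24.935,1.432,90.19,-.664,64.972,-4.301],[.281,-.5577,.2305],[-179.91,.01,26.74]),
([13,-2,-33,114,31,71,-12],[.4144,-.0898,.3512],[179.9,30.1,109.2]),
([-14,34,-36,106,49,72,-55],[.531,.1417,.1291],[-180,30.1,109.2]),
([-6,27,-37,105,47,73,-43],[.5535,.0791,.1993],[179.7,30,110.7]),
([0,-10,-21,142,-74,7,-1],[.4392,.158,.2706],[167.3,-43.4,44.7])]
if __name__=="__main__": D[4]=(list(s["joint_positions"]),list(s["eef_pos"]),list(s["tool_rot"]))
W=[5,1,1,1,5]
Z=np.array([0,0,1.]);X=np.array([1.,0,0])
def fk(q,g,sg):
    # g: c1,c7 deg, then lengths
    e=lambda a,t:R.from_euler(a,t,degrees=True)
    c1,c7,d1,a1,L1,a3,L2,a5,L3,y1,y3=g
    A=e("z",sg[0]*q[0]+c1);p=d1*Z+A.apply([a1,y1,0])
    A=A*e("y",q[1])*e("z",sg[1]*q[2]);p=p+A.apply([a3,y3,L1])
    A=A*e("y",q[3])*e("z",sg[2]*q[4]);p=p+A.apply([a5,0,L2])
    A=A*e("y",q[5]);A=A*e("z",sg[3]*q[6]+c7);p=p+A.apply([0,0,L3]);return p,A
def res(g,sg):
    o=[]
    for (q,p,r),w in zip(D,W):
        P,A=fk(q,g,sg);o+=list(w*(P-p));o+=list(w*.2*(A.inv()*R.from_euler("xyz",r,degrees=True)).as_rotvec())
    return np.r_[o,.01*np.asarray(g[2:])]
def fit():
    b=None
    for sg in itertools.product((1,-1),repeat=4):
        for c7 in(0,90,180,-90):
            f=least_squares(res,[0,c7,.3,0,.35,0,.35,0,.25,0,0],args=(sg,),x_scale=[30,30]+[.1]*9,max_nfev=60)
            if b is None or f.cost<b[0]:b=(f.cost,sg,f.x)
    return b
if __name__=="__main__":
    b=fit();print(b[0],b[1],b[2].round(3))
    for d in D:
        P,A=fk(d[0],b[2],b[1]);print((P-d[1]).round(3),(A.inv()*R.from_euler("xyz",d[2],degrees=True)).as_rotvec(degrees=True).round(1))
    import pickle;pickle.dump(b,open("kin.pkl","wb"))
E
python3 kin.py
```

```text
4.525514604508305e-05 (-1, -1, -1, -1) [ 1.5000e-02  9.0028e+01  2.7100e-01  2.0000e-03  5.5600e-01 -0.0000e+00
  4.2800e-01  2.0000e-03  3.6200e-01 -3.3000e-02 -2.1000e-02]
[-0. -0.  0.] [ 0. -0. -0.]
[ 0.001  0.002 -0.001] [-0.1  0.1 -0.1]
[ 0.001 -0.001 -0.   ] [0.3 0.5 0.5]
[-0.001 -0.     0.   ] [0.1 0.6 0.2]
[0. 0. 0.] [-0. -0. -0.]
```

```bash
cat >ik.py <<'E'
from kin import *
import pickle
_,sg,g=pickle.load(open("kin.pkl","rb"))
lo=np.array([-149.89,-25.12,-72.63,4.76,-75.54,6.69,-157.13]);hi=np.array([149.89,119.58,75.52,147.25,255.54,114.76,157.13])
def ik(p,Rm,q0,mar=6,reg=1e-4):
    T=R.from_matrix(Rm)
    def f(q):
        P,A=fk(q,g,sg);return np.r_[P-p,.2*(A.inv()*T).as_rotvec(),reg*(q-q0)/10]
    r=least_squares(f,np.clip(q0,lo+mar+.1,hi-mar-.1),bounds=(lo+mar,hi-mar),x_scale=30,max_nfev=80)
    P,A=fk(r.x,g,sg);return r.x,np.linalg.norm(P-p),np.degrees((A.inv()*T).magnitude())
E
cat >s.py <<'E'
from ik import *
rng=np.random.default_rng(0);qc=read_state()["joint_positions"]
for hd in range(-120,181,20):
    R2=placeR(np.radians(hd));G=np.array([.55,.312,.048])+.0207*R2[:,2]
    b=[]
    for k in range(14):
        q0=qc if k==0 else rng.uniform([-60,0,-60,60,-70,10,-150],[30,70,70,140,250,110,150])
        q,e,a=ik(G,R2,q0)
        if e<.004 and a<1.5:b.append((np.abs(q-qc).max(),q))
    if b:
        b.sort(key=lambda t:t[0]);print(hd,len(b),b[0][1].round(0),b[-1][1].round(0))
    else:print(hd,"none")
E
python3 s.py
```

```text
-120 none
-100 9 [-45.  68.  -9.  60.  34. 109. 111.] [-61.  71.  29.  62.   9.  99. 130.]
-80 11 [-51.  62.  -6.  75.  42.  95. 117.] [-68.  65.  25.  77.  21.  83. 132.]
-60 9 [-64.  57.   8.  92.  46.  75. 122.] [-33.  66. -46.  89.  75. 109. 107.]
-40 11 [-89.  62.  42. 109.  37.  39. 135.] [-28.  66. -54. 104.  91. 109. 109.]
-20 7 [-65.  49.   2. 122.  91.  58. 101.] [-32.  57. -43. 119. 100.  92. 109.]
0 6 [-39.  50. -25. 133. 120.  76. 101.] [-90.  61.  44. 137. 148.  36.  48.]
20 4 [-30.  50. -21. 141. 150.  75. 101.] [-36.  49. -14. 141. 152.  73.  96.]
40 9 [ -4.  52. -33. 140. 179.  64. 120.] [-21.  48. -11. 141. 186.  68. 101.]
60 6 [ -6.  48. -12. 133. 222.  54.  98.] [-37.  54.  30. 135. 227.  80.  76.]
80 13 [ 30.  64. -55. 117. -70.  13.  61.] [-39.  61.  45. 123. 250.  94.  71.]
100 11 [ 10.  55. -26. 104. -59.  47.  54.] [ 33.  74. -67. 103.   5.  32.   1.]
120 6 [  6.  59. -24.  89. -39.  64.  45.] [ 25.  77. -67.  87.   7.  58.   8.]
140 8 [  1.  65. -27.  73. -24.  82.  43.] [ 16.  80. -67.  72.  11.  81.  16.]
160 10 [ -5.  71. -30.  59. -13.  99.  45.] [-24.  68.  15.  61. -43. 108.  67.]
180 none
```

```bash
cat >s2.py <<'E'
from ik import *
from scipy.spatial.transform import Slerp
p,r=cur();q=read_state()["joint_positions"]
hf=-20;Rp=pickR(np.radians(-69.3));Rz=placeR(np.radians(-69.3),30);R2=placeR(np.radians(hf))
A=np.array([.46,.15,.27]);H=np.array([.50,.30,.17])
plan(p,r,A,Rp);plan(A,Rp,A,Rz);plan(A,Rz,A,R2);plan(A,R2,H,R2)
def go(p0,r0,p1,r1,n,sgn=None):
    global q
    rv=R.from_matrix(r0.T@r1).as_rotvec() if sgn is None else np.array([0,0,sgn*np.pi])
    for k in range(1,n+1):
        q,e,a=ik(p0+(p1-p0)*k/n,r0@R.from_rotvec(rv*k/n).as_matrix(),q,mar=.5)
        if e>.004 or a>2:print("  bad",k,round(e,3),round(a,1),q.round(0))
    print(q.round(0))
go(p,r,A,Rp,12);go(A,Rp,A,Rz,18,-1);go(A,Rz,A,R2,10);go(A,R2,H,R2,6)
E
python3 s2.py
```

```text
slide cm [0.58 1.77 1.07] | 2.1 dr [ 17.8 -56.8 -76.9] | 97.2
slide cm [0. 0. 0.] | 0.0 dr [  0.   0. 180.] | 180.0
slide cm [0. 0. 0.] | 0.0 dr [ 35.2  28.1 -35.2] | 57.2
slide cm [ -9.35 -15.46   3.81] | 18.5 dr [0. 0. 0.] | 0.0
[ -3.  24. -56. 104.  42.  87. -51.]
[  6.  31. -72. 104.  48.  94. 122.]
[ -7.  23. -72. 137.  79.  87. 122.]
[-28.  45. -59. 123.  88.  99. 115.]
```

>>> {"method": "drive_tool", "body": {"steps": [{"slide": [0.6, 1.8, 1.1], "dr": [1.19, -3.79, -5.13]}, {"slide": [0, 0, 0], "dr": [1.19, -3.79, -5.13]}, {"slide": [0, 0, 0], "dr": [1.19, -3.79, -5.13]}, {"slide": [0, 0, 0], "dr": [1.19, -3.79, -5.13]}, {"slide": [0, 0, 0], "dr": [1.19, -3.79, -5.13]}, {"slide": [0, 0, 0], "dr": [1.19, -3.79, -5.13]}, {"slide": [0, 0, 0], "dr": [1.19, -3.79, -5.13]}, {"slide": [0, 0, 0], "dr": [1.19, -3.79, -5.13]}, {"slide": [0, 0, 0], "dr": [1.19, -3.79, -5.13]}, {"slide": [0, 0, 0], "dr": [1.19, -3.79, -5.13]}, {"slide": [0, 0, 0], "dr": [1.19, -3.79, -5.13]}, {"slide": [0, 0, 0], "dr": [1.19, -3.79, -5.13]}, {"slide": [0, 0, 0], "dr": [1.19, -3.79, -5.13]}, {"slide": [0, 0, 0], "dr": [1.19, -3.79, -5.13]}, {"slide": [0, 0, 0], "dr": [1.19, -3.79, -5.13]}, {"slide": [0, 0, 0], "dr": [0, 0, 0]}, {"slide": [0, 0, 0], "dr": [0, 0, 0]}]}}

```text
clock: 10.58
eef_pos: [0.4492, 0.1657, 0.2735]
tool_rot: [172.5, 21.5, 101.2]
ft_force: [-0.3, -0.1, -2.0]
finger_gap: 0.0512
finger_force: 52.8
```

```bash
python3 s2.py; python3 -c "
from bench import *;print(read_state()['joint_positions'].round(0))"
```

```text
slide cm [-1.5   0.62  1.06] | 1.9 dr [ 3.3 -7.9 -9.1] | 12.5
slide cm [0. 0. 0.] | 0.0 dr [  0.   0. 180.] | 180.0
slide cm [0. 0. 0.] | 0.0 dr [ 35.2  28.1 -35.2] | 57.2
slide cm [ -9.35 -15.46   3.81] | 18.5 dr [0. 0. 0.] | 0.0
[  0.  26. -61. 104.  44.  89. -53.]
[  6.  31. -72. 104.  48.  94. 122.]
[ -7.  23. -72. 137.  79.  87. 122.]
[-28.  45. -59. 123.  88.  99. 115.]
[  6.  21. -63. 106.  40.  79. -58.]
```

>>> {"method": "drive_tool", "body": {"steps": [{"slide": [-1.5, 0.6, 1], "dr": [1.65, -3.95, -4.55]}, {"slide": [0, 0, 0], "dr": [1.65, -3.95, -4.55]}, {"slide": [0, 0, 0], "dr": [0, 0, -6.9]}, {"slide": [0, 0, 0], "dr": [0, 0, -6.9]}, {"slide": [0, 0, 0], "dr": [0, 0, -6.9]}, {"slide": [0, 0, 0], "dr": [0, 0, -6.9]}, {"slide": [0, 0, 0], "dr": [0, 0, -6.9]}, {"slide": [0, 0, 0], "dr": [0, 0, -6.9]}, {"slide": [0, 0, 0], "dr": [0, 0, -6.9]}, {"slide": [0, 0, 0], "dr": [0, 0, -6.9]}, {"slide": [0, 0, 0], "dr": [0, 0, -6.9]}, {"slide": [0, 0, 0], "dr": [0, 0, -6.9]}, {"slide": [0, 0, 0], "dr": [0, 0, -6.9]}, {"slide": [0, 0, 0], "dr": [0, 0, -6.9]}, {"slide": [0, 0, 0], "dr": [0, 0, -6.9]}, {"slide": [0, 0, 0], "dr": [0, 0, -6.9]}, {"slide": [0, 0, 0], "dr": [0, 0, -6.9]}, {"slide": [0, 0, 0], "dr": [0, 0, -6.9]}, {"slide": [0, 0, 0], "dr": [0, 0, -6.9]}, {"slide": [0, 0, 0], "dr": [0, 0, -6.9]}]}}

```text
clock: 12.25
eef_pos: [0.4598, 0.1478, 0.2718]
tool_rot: [-154.4, -16.3, -128.8]
ft_force: [-0.1, -0.6, -2.0]
finger_gap: 0.0514
finger_force: 52.8
```

>>> {"method": "drive_tool", "body": {"steps": [{"slide": [0, 0, 0], "dr": [0, 0, -6.9]}, {"slide": [0, 0, 0], "dr": [0, 0, -6.9]}, {"slide": [0, 0, 0], "dr": [0, 0, -6.9]}, {"slide": [0, 0, 0], "dr": [0, 0, -6.9]}, {"slide": [0, 0, 0], "dr": [0, 0, -6.9]}, {"slide": [0, 0, 0], "dr": [0, 0, -6.9]}, {"slide": [0, 0, 0], "dr": [0, 0, -6.9]}, {"slide": [0, 0, 0], "dr": [0, 0, -6.9]}, {"slide": [0, 0, 0], "dr": [0, 0, 0]}, {"slide": [0, 0, 0], "dr": [0, 0, 0]}]}}

```text
clock: 13.08
eef_pos: [0.4597, 0.1481, 0.2717]
tool_rot: [-179.4, -30.1, -70.5]
ft_force: [0.5, 0.1, -1.8]
finger_gap: 0.0516
finger_force: 52.8
```

```bash
cat >s3.py <<'E'
from ik import *
import sys
p,r=cur();s=read_state();print(s["joint_positions"].round(0),s["clock"],p.round(3))
R2=placeR(np.radians(float(sys.argv[1])));H=np.array(eval(sys.argv[2]))
plan(p,r,p,R2);plan(p,R2,H,R2)
E
python3 s3.py -20 [.50,.30,.17]
```

```text
[  5.  31. -72. 103.  49.  95. 121.] 13.0833 [0.46  0.148 0.272]
slide cm [0. 0. 0.] | 0.0 dr [ 35.5  27.7 -36.2] | 57.8
slide cm [ -9.51 -15.66   3.87] | 18.7 dr [0. 0. 0.] | 0.0
```

>>> {"method": "drive_tool", "body": {"steps": [{"slide": [0, 0, 0], "dr": [3.94, 3.08, -4.02]}, {"slide": [0, 0, 0], "dr": [3.94, 3.08, -4.02]}, {"slide": [0, 0, 0], "dr": [3.94, 3.08, -4.02]}, {"slide": [0, 0, 0], "dr": [3.94, 3.08, -4.02]}, {"slide": [0, 0, 0], "dr": [3.94, 3.08, -4.02]}, {"slide": [0, 0, 0], "dr": [3.94, 3.08, -4.02]}, {"slide": [0, 0, 0], "dr": [3.94, 3.08, -4.02]}, {"slide": [0, 0, 0], "dr": [3.94, 3.08, -4.02]}, {"slide": [0, 0, 0], "dr": [3.94, 3.08, -4.02]}, {"slide": [0, 0, 0], "dr": [0, 0, 0]}, {"slide": [0, 0, 0], "dr": [0, 0, 0]}]}}

```text
clock: 14.0
eef_pos: [0.4589, 0.1485, 0.2713]
tool_rot: [179.8, -59.8, -19.6]
ft_force: [-0.1, -0.2, -2.4]
finger_gap: 0.0516
finger_force: 52.9
```

```bash
python3 s3.py -20 [.50,.30,.15]
```

```text
[ -7.  22. -71. 137.  80.  86. 122.] 14.0 [0.459 0.149 0.271]
slide cm [0. 0. 0.] | 0.0 dr [-0.1  0.2  0.2] | 0.3
slide cm [-11.17 -15.64   4.93] | 19.8 dr [0. 0. 0.] | 0.0
```

>>> {"method": "drive_tool", "body": {"steps": [{"slide": [-1.6, -2.23, 0.7], "dr": [0, 0, 0]}, {"slide": [-1.6, -2.23, 0.7], "dr": [0, 0, 0]}, {"slide": [-1.6, -2.23, 0.7], "dr": [0, 0, 0]}, {"slide": [-1.6, -2.23, 0.7], "dr": [0, 0, 0]}, {"slide": [-1.6, -2.23, 0.7], "dr": [0, 0, 0]}, {"slide": [-1.6, -2.23, 0.7], "dr": [0, 0, 0]}, {"slide": [-1.6, -2.23, 0.7], "dr": [0, 0, 0]}, {"slide": [0, 0, 0], "dr": [0, 0, 0]}, {"slide": [0, 0, 0], "dr": [0, 0, 0]}]}}

```text
clock: 14.75
eef_pos: [0.4987, 0.301, 0.1479]
tool_rot: [179.7, -59.7, -19.7]
ft_force: [0.7, -1.0, -1.9]
finger_gap: 0.0517
finger_force: 52.9
```

```bash
python3 - <<'E'
from h import *
import pickle
s=read_state();im=capture("wrist");im2=capture("scene");pickle.dump(s,open("w3.pkl","wb"));print(s["joint_positions"].round(0))
cv2.imwrite("pics/w3raw.png",im[:,:,::-1]);cv2.imwrite("pics/s3raw.png",im2[:,:,::-1])
p,r=cur();G=p-.0207*r[:,2];c=G-.008*UP
def dr(a,C):
    for h in cuphulls_v(c): cv2.polylines(a,[cv2.convexHull(proj(h,*C).astype(np.float32)).astype(np.int32)],True,(255,0,0))
    Q=np.array([[0.573,.37,.01],[.597,.272,.01],[.53,.256,.01],[.5,.349,.01]]);cv2.polylines(a,[proj(Q,*C).astype(np.int32)],True,(255,0,255))
def cuphulls_v(c):
    t=np.linspace(0,2*np.pi,40)[:,None];ci=lambda z,q:c+[0,0,z]+q*np.c_[np.cos(t),np.sin(t),0*t]
    return [np.vstack([ci(.03,.026),ci(-.024,.026)]),np.vstack([ci(-.024,.028),ci(-.03,.028)])]
a=im.copy();b=im2.copy();dr(a,wcam(s));dr(b,cam("scene"))
cv2.imwrite("pics/w3.png",np.hstack([cv2.resize(a,(430,322)),cv2.resize(b[60:270,100:340],(368,322))])[:,:,::-1])
E
```

```text
[-30.  48. -57. 123.  89.  99. 112.]
```

View pics/w3.png

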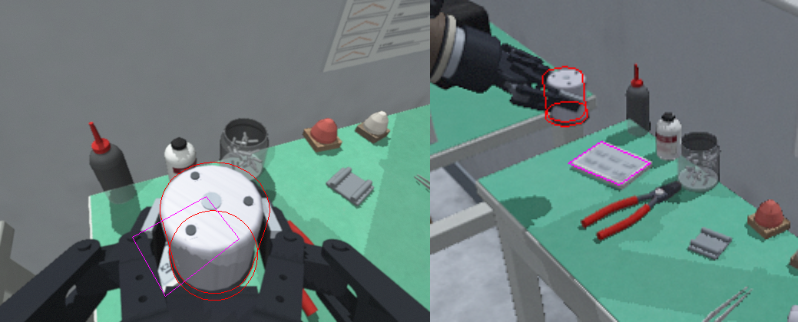

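The cup hangs mouth down between the fingers (wrist view (211,235)), and the plate outline fits in the scene view at (612,163). The empty rest is at (350,185) and the slim cup hasn't been disturbed. Next I go over the plate.

```bash
python3 s3.py -20 [.567,.306,.055]; python3 - <<'E'
from h import *
p,r=cur();print((r.T@[0,0,-1]).round(3))
import pickle
# refine held cup from the scene: cap + body silhouette of bright pixels
E
```

```text
[-30.  48. -57. 124.  89.  99. 112.] 14.85 [0.499 0.3   0.15 ]
slide cm [0. 0. 0.] | 0.0 dr [-0.1  0.2  0.2] | 0.3
slide cm [-5.08 -2.91 10.11] | 11.7 dr [0. 0. 0.] | 0.0
[-0.864 -0.003  0.503]
```

>>> {"method": "drive_tool", "body": {"steps": [{"slide": [-0.85, -0.49, 1.69], "dr": [0, 0, 0]}, {"slide": [-0.85, -0.49, 1.69], "dr": [0, 0, 0]}, {"slide": [-0.85, -0.49, 1.69], "dr": [0, 0, 0]}, {"slide": [-0.85, -0.49, 1.69], "dr": [0, 0, 0]}, {"slide": [-0.85, -0.49, 1.69], "dr": [0, 0, 0]}, {"slide": [-0.85, -0.49, 1.69], "dr": [0, 0, 0]}, {"slide": [0, 0, 0], "dr": [0, 0, 0]}, {"slide": [0, 0, 0], "dr": [0, 0, 0]}, {"slide": [0, 0, 0], "dr": [0, 0, 0]}]}}

```text
clock: 15.6
eef_pos: [0.5663, 0.3067, 0.0555]
tool_rot: [179.6, -59.9, -19.3]
ft_force: [-0.2, -0.1, -1.9]
finger_gap: 0.0514
finger_force: 52.9
```

```bash
python3 s3.py -20 [.567,.306,.045]; python3 - <<'E'
from h import *
im=capture("scene");b=im.copy();t=capture("top");tb=t.copy();p,r=cur();c=p-.0207*r[:,2]-.008*UP
th=np.linspace(0,2*np.pi,40)[:,None];ci=lambda z,q:c+[0,0,z]+q*np.c_[np.cos(th),np.sin(th),0*th]
for h in(ci(.03,.026),ci(-.03,.028)):
    cv2.polylines(b,[proj(h,*cam("scene")).astype(np.int32)],True,(255,0,0));cv2.polylines(tb,[proj(h,*cam("top")).astype(np.int32)],True,(255,0,0))
cv2.imwrite("pics/p1.png",np.hstack([cv2.resize(b[110:210,170:270],(400,400)),cv2.resize(im[110:210,170:270],(400,400))])[:,:,::-1])
E
```

```text
[-29.  58. -49. 119. 101.  96. 111.] 15.6 [0.566 0.307 0.055]
slide cm [0. 0. 0.] | 0.0 dr [-0.2  0.1  0.3] | 0.4
slide cm [-0.86  0.04  0.6 ] | 1.1 dr [0. 0. 0.] | 0.0
```

View pics/p1.png

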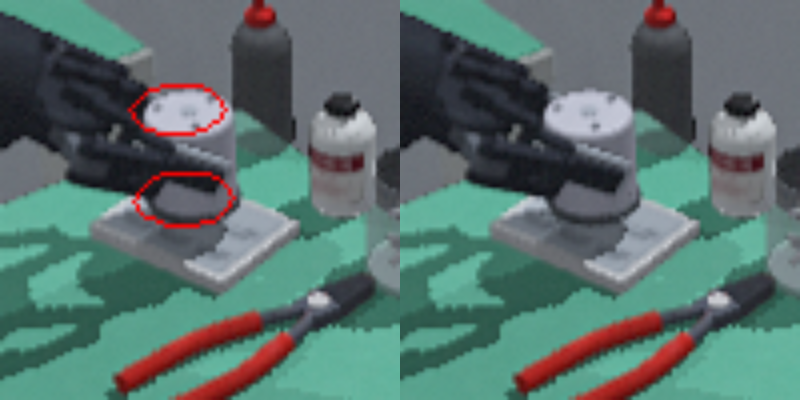

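>>> {"method": "drive_tool", "body": {"steps": [{"slide": [-0.2, 0, -0.35], "dr": [0, 0, 0]}, {"slide": [-0.26, 0, 0.15], "dr": [0, 0, 0]}, {"slide": [-0.26, 0, 0.15], "dr": [0, 0, 0]}, {"slide": [-0.26, 0, 0.15], "dr": [0, 0, 0]}, {"slide": [-0.26, 0, 0.15], "dr": [0, 0, 0]}, {"slide": [0, 0, 0], "dr": [0, 0, 0]}, {"slide": [0, 0, 0], "dr": [0, 0, 0]}]}}

```text
clock: 16.28
eef_pos: [0.5626, 0.308, 0.0418]
tool_rot: [179.4, -59.8, -19.1]
ft_force: [-1.2, 0.3, -1.5]
finger_gap: 0.0515
finger_force: 52.9
```

>>> {"method": "drive_tool", "body": {"steps": [{"slide": [-0.13, 0, 0.08], "dr": [0, 0, 0]}, {"slide": [0, 0, 0], "dr": [0, 0, 0]}, {"slide": [0, 0, 0], "dr": [0, 0, 0]}]}}

```text
clock: 16.53
eef_pos: [0.5627, 0.3082, 0.0406]
tool_rot: [179.5, -59.8, -19.1]
ft_force: [0.2, -0.2, -2.8]
finger_gap: 0.0507
finger_force: 52.9
```

>>> {"method": "drive_tool", "body": {"steps": [{"slide": [-0.13, 0, 0.08], "dr": [0, 0, 0]}, {"slide": [0, 0, 0], "dr": [0, 0, 0]}, {"slide": [0, 0, 0], "dr": [0, 0, 0]}]}}

```text
clock: 16.78
eef_pos: [0.5627, 0.3081, 0.0391]
tool_rot: [179.4, -59.8, -19.1]
ft_force: [-0.4, 0.4, -2.1]
finger_gap: 0.0512
finger_force: 52.9
```

>>> {"method": "drive_tool", "body": {"steps": [{"slide": [-0.09, 0, 0.05], "dr": [0, 0, 0]}, {"slide": [0, 0, 0], "dr": [0, 0, 0]}, {"slide": [0, 0, 0], "dr": [0, 0, 0]}]}}

```text
clock: 17.03
eef_pos: [0.5627, 0.3082, 0.0382]
tool_rot: [179.5, -59.9, -19.1]
ft_force: [-0.3, 0.2, -0.7]
finger_gap: 0.0514
finger_force: 53.0
```

Force is beginning to change, so I continue in small steps.

>>> {"method": "drive_tool", "body": {"steps": [{"slide": [-0.09, 0, 0.05], "dr": [0, 0, 0]}, {"slide": [0, 0, 0], "dr": [0, 0, 0]}, {"slide": [0, 0, 0], "dr": [0, 0, 0]}]}}

```text
clock: 17.28
eef_pos: [0.5627, 0.3082, 0.0381]
tool_rot: [179.5, -59.9, -19.2]
ft_force: [-3.1, -1.5, 5.3]
finger_gap: 0.0513
finger_force: 53.5
```

>>> {"method": "drive_tool", "body": {"steps": [{"slide": [-0.05, 0, 0.03], "dr": [0, 0, 0]}, {"slide": [0, 0, 0], "dr": [0, 0, 0]}, {"slide": [0, 0, 0], "dr": [0, 0, 0]}]}}

```text
clock: 17.53
eef_pos: [0.5628, 0.3082, 0.0381]
tool_rot: [179.5, -60.0, -19.2]
ft_force: [-6.0, -2.8, 9.7]
finger_gap: 0.0517
finger_force: 53.8
```

>>> {"method": "drive_tool", "body": {"steps": [{"slide": [0, 0, 0], "dr": [0, 0, 0]}, {"slide": [0, 0, 0], "dr": [0, 0, 0]}, {"slide": [0, 0, 0], "dr": [0, 0, 0]}, {"slide": [0, 0, 0], "dr": [0, 0, 0]}, {"slide": [0, 0, 0], "dr": [0, 0, 0]}, {"slide": [0, 0, 0], "dr": [0, 0, 0]}, {"slide": [0, 0, 0], "dr": [0, 0, 0]}, {"slide": [0, 0, 0], "dr": [0, 0, 0]}], "grip": 0.9}}

```text
clock: 18.2
eef_pos: [0.5627, 0.3081, 0.0364]
tool_rot: [179.5, -59.8, -19.1]
ft_force: [0.0, 0.5, 0.1]
finger_gap: 0.0767
finger_force: 0.0
```

>>> {"method": "drive_tool", "body": {"steps": [{"slide": [0, 0, -0.5], "dr": [0, 0, 0]}, {"slide": [0, 0, -1], "dr": [0, 0, 0]}, {"slide": [0, 0, -1.5], "dr": [0, 0, 0]}, {"slide": [0, 0, -1.5], "dr": [0, 0, 0]}, {"slide": [0, 0, -2], "dr": [0, 0, 0]}, {"slide": [0, 0, -2], "dr": [0, 0, 0]}, {"slide": [0, 0, -2], "dr": [0, 0, 0]}, {"slide": [0, 0, -2], "dr": [0, 0, 0]}, {"slide": [0, 0, 0], "dr": [0, 0, 0]}, {"slide": [0, 0, 0], "dr": [0, 0, 0]}]}}

```text
clock: 19.03
eef_pos: [0.4598, 0.3461, 0.1]
tool_rot: [179.6, -59.8, -19.1]
ft_force: [0.1, -0.1, 0.5]
finger_gap: 0.0769
finger_force: 0.0
```

```bash
python3 - <<'E'
from h import *
im=capture("scene");t=capture("top")
C=cam("scene");b=im.copy();tb=t.copy()
c=np.array([.5502,.3119,.04]);th=np.linspace(0,2*np.pi,40)[:,None];ci=lambda z,q:c+[0,0,z]+q*np.c_[np.cos(th),np.sin(th),0*th]
for n,k in(("scene",b),("top",tb)):
    for h in(ci(.03,.026),ci(-.03,.028)): cv2.polylines(k,[proj(h,*cam(n)).astype(np.int32)],True,(255,0,0))
cv2.imwrite("pics/f1.png",np.vstack([np.hstack([cv2.resize(b[130:210,190:270],(300,300)),cv2.resize(im[130:210,190:270],(300,300))]),np.hstack([cv2.resize(tb[170:240,140:210],(300,300)),cv2.resize(t[150:270,130:410],(300,300))])])[:,:,::-1])
E
```

```text
(no output)
```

View pics/f1.png

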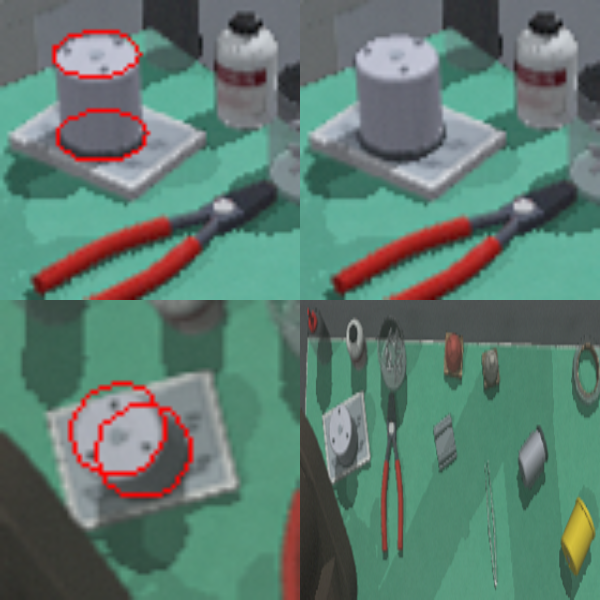

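The cup stands mouth down, centred on the plate: its base is at about (145,450) in the crop and the plate's centre is in the same place. The slim cup still lies in its rest and the gripper is clear.

```bash
python3 -c "
from bench import *;print(finish_job())"
```

```text
the job is handed in; nothing more can be done
None
```

I handed the job in at about 19 s: in the last pictures the wider cup stands mouth down on the middle of the plate, the slimmer cup lies in its rest, and the gripper is clear; the hand-in returned no verdict.

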